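# Couple the inspection camera arm to its ball stand

### The job

Raise the red-gripped lock handle of the camera arm fully, pick the arm up and lower it onto the stand's ball (do not drop it) until it sits flat on the round deck with the camera straight above the large black chip of the held board. Then press the handle fully down to lock it, let go, and leave the other things on the bench where they are.

Things in the scene. Friction and masses are not known exactly. Their poses are not given: they have to be found in the camera images.
- camera_arm: loose inspection-camera arm, about 0.6 kg, standing flat on the bench. Origin: socket centre at underside level; z up, +x along the aluminium boom to the black camera, -x along a low tongue (20 mm high, to x = -78) under the handle. Flat underside x = -78 to +75 mm. Grip the blue box across its 46 mm width; centre of mass near x = +9 mm
- handle (a joint): lock handle, hinge, rad: 0 = pressed down (locked, level over the tongue), 0.85 = fully up (stop). Starts down or nearly so. Stiff: it stays where it is left; moving it takes about 1 N at the grip. It carries a hook that closes under the ball: below about 0.25 the hook blocks the socket and the coupler cannot go down over the ball
- grip (a point): centre of the red grip, a free-turning roller 20 mm dia, 26 mm long across the arm (along y), on the end of the handle; can be pinched by its two ends while the handle swings; with the handle down it lies at x = -88, z = 50 mm in the arm's frame, 30 mm above the top of the tongue. Raising swings it up and towards the camera
- pivot (a point): hinge of the handle, in the arm's frame at x = -32, z = 46 mm; the axis is the arm's y. Grip from pivot, handle down: 56 mm to -x, 4 mm up
- socket (a point): where the ball's centre comes to lie in the coupler, 26 mm above the arm's underside at x = y = 0. The coupler is the arm's blue box: 46 mm wide (y), 52 high, x = -32 to +30 mm, flat sides; a skid 10 mm high, 30 wide runs on to x = +75; open below with a 36 x 36 mm socket
- lens (a point): underside of the black camera barrel (38 mm dia), on the barrel's axis; in the arm's frame x = 130, z = 22 mm. The barrel reaches 74 mm above the arm's underside
- stand: fixed dark steel inspection stand. Origin on the bench under the ball. Round deck 120 mm dia, top 30 mm above the bench, with a bright ball on a neck in its middle; +x runs from the ball to the green circuit board held on it (80 x 58 mm, centre at x = 130 mm, parts up to 24 mm above the bench)
- ball (a point): centre of the steel ball, 32 mm dia, 56 mm above the bench, on an 18 mm neck that stands on the deck
- chip (a point): top centre of the large black square chip (30 mm) in the middle of the stand's board; 130 mm from the ball along the stand's x
- spool: orange wire spool, 40 mm wide, 36 high, standing on the bench between the two; keep clear
- screwdriver: screwdriver, 160 mm, lying on the bench; keep clear
- marker: black marker pen, 120 mm, lying on the bench beyond; keep clear
- meter: yellow hand multimeter, 140 x 75 x 34 mm, lying at the left; keep clear
- parts_tray: blue divided tray, 120 x 160 x 35 mm, at the side; keep clear
- spare_board: loose green circuit board, 100 x 70 mm, up to 18 high, at the side; keep clear
- mug: white mug, 80 mm wide, 90 high, standing at the right; keep clear
Things that resemble listed ones, but are neither listed nor needed, are in the scene too. What is shaped like the camera_arm but turquoise is not meant.

How it is judged:
By the outcome, as a careful person would: the job done as asked, in the order asked, and still so for the second after the job is handed in, with the robot touching nothing.
It also fails if it takes over 70 s, if anything falls off the work surface, if the arm or the gripper's body presses on something with over 40 N, if the wrist force passes 120 N, or if a joint passes its speed limit or range.

### The arm

A 7-joint arm with a two-finger parallel gripper is mounted at the origin on the work surface. World frame = base frame: x ahead of the robot, y to its left, z up, the work surface at z = 0. Lengths are in m, angles in rad, forces in N, time in s.
With the tool pointing down it reaches from about 0.4 to 0.875 m from the base axis. Payload 6.5 kg.
Tool frame: the origin (TCP) lies midway between the tips of the shut fingers; the grasp point (between the pads) lies 19 mm behind it (robot.tcp_to_grasp is the distance from the TCP to the grasp point, in m); z points along the fingers, y is the direction in which the jaws open and shut (so a half turn about z gives the same grasp; the last joint's range is limited). The gripper opens to 88 mm and grips with 3 to 60 N. Pads are 18 mm wide; open, the fingers measure 123 mm over their backs; the gripper's body (75 mm by 187 mm) begins 45 mm behind the grasp point.
Start: joints at [-1.381, 0.536, -0.004, 1.538, 0.003, 1.067, -0.071], TCP at [0.164, 0.629, 0.239] pointing down, gripper open.
Joint ranges: [-2.7, 2.7], [-0.37, 2.16], [-1.27, 1.26], [0.24, 2.4], [-1.31, 4.45], [0.19, 1.91], [-2.76, 2.76]. Speed limits (rad/s): [2.39, 2.39, 3.14, 3.14, 3.14, 3.14, 3.14].

### API

Orientations are given as a unit quaternion [x, y, z, w].
In Python, from rig import robot, viewer, recognise, regions_of, landmark_of gives the robot as it stands.
- The arm moves only by the tool arm_command, never from a script. Its argument "rows" is a list of rows, each a list of 6 numbers: the shift along the tool's x, y, z as a fraction of full scale, then the turn, a rotation vector about the tool's x, y, z as a fraction of full scale. In form: [[dx, dy, dz, wx, wy, wz], ...]. A call has exactly 5 rows; each row is the pose to reach, as a shift and turn from the pose measured when the call began, along the tool's axes at that moment, turning the shorter way round; what a row does not reach only later rows make up. Full scale, the value 1, is 120 mm for a shift and pi rad for a turn. A row lasts 1/12 s, in which the tool goes at most 41.7 mm and 7.16 degrees, less where a joint would pass 70% of its speed; a pose out of reach is approached as far as the arm can. A call with a number of a shift or a turn outside -1 to 1 is refused whole. A call with a gripper value outside its range is refused whole. "fingers" is the opening, from 0 (shut) to 1 (fully open), set as the call begins (left out, the last holds). The fingers move at their own pace and stop on an object; the grip force is fixed at half the most. Time passes only in rows, so rows that repeat a pose let the fingers close, or fill a call up. It gives the time, the measured TCP pose, the force and the opening at its end, in the units of the state.
- robot.observe(): the state, without advancing time (a new reading comes with each control period).
- viewer.camera(name): name is "side" or "top" or "wrist"; returns a dict with "frame" (420x560x3 uint8, red, green, blue), "intrinsics" (3x3 intrinsics, pixels), "T" (4x4, takes a point from camera to world coordinates). Camera axes: x right, y down, z forward; pixel columns grow to the right and rows downward; lengths in m; the calibration is good to about 2 mm. The wrist camera is an equidistant fisheye: a pixel r from the principal point sees the ray r / f radians off the axis. A picture is of the moment at which its call begins. There is no depth.
- robot.sign_off(): hands the job in, once; it reports no verdict.
Trained networks look in the newest picture that a camera, given by its name, has taken for a name from the list of things; names that differ only in an ending like _2 or _b are one class to them, and where a whole thing is asked for, a point or a joint stands for the part that bears it (a point fixed in the world has none). Each returns a list of dicts, best first, with "confidence" (0 to 1); they miss things now and then, are a little off and sometimes report something else, mostly with a low value. They report only what shows in the picture. A call takes as long as a camera call. They do not tell look-alikes from the thing itself.
- recognise(camera, label): "box" ([centre column, centre row, width, height] as shares, 0 to 1, of the picture: columns of its width, rows of its height, round what is visible of it).
- regions_of(camera, label): "mask" (420x560 bool, what is visible of it) and "box" ([centre column, centre row, width, height] as shares, 0 to 1, of the picture: columns of its width, rows of its height, round what is visible of it).
- landmark_of(camera, label): "centre" ([row, column] as shares, 0 to 1, of the picture: columns of its width, rows of its height: a listed point, or the origin of a listed thing).
The state is a dict: "time": time; "qpos": joint angles; "dq": joint speeds; "joint_efforts": joint torques, N m; "tcp_pos": TCP position; "eef_rot": TCP orientation; "ft_force": force on the tool from outside, world axes, zero at the start; "moment": the same for the moment, N m; "gripper_width": opening from 0.0 (shut) to 1.0 (fully open).
Only numpy, scipy, OpenCV 4.12 (cv2) and the standard library are available. Lean on these libraries where they do the work, as an engineer would, in place of code of your own. Each camera call takes 0.05 s, during which the arm holds its last target. There are 200 camera calls.

## Working session

There is one attempt and no reset: what is moved stays moved. The work goes in short steps, Python scripts to look and compute and a tool call to move; the robot and the scene stay as the last step left them, time stands still between calls to the robot, and variables do not carry over. Pictures are saved under pics/ and viewed, about 8 in all and at most 12, crops included, and the job is handed in when it is done.

Besides the shell and the picture viewer there is one more tool, called after ">>>" by a JSON object that holds its "name" and its "arguments", one argument or row to a line. arm_command: Moves the arm, as the interface text tells. Shift numbers are shares of 120 mm and turn numbers shares of pi rad, none past 1 either way. Its arguments: {"type":"object","properties":{"rows":{"type":"array"},"fingers":{"type":"number"}},"required":["rows"]}

```bash
mkdir -p pics
cat > h.py <<'E'
import numpy as np, cv2
from rig import robot, viewer, recognise, regions_of, landmark_of
from scipy.spatial.transform import Rotation as R
def ray(c,u,v,wrist=False):
    K=c["intrinsics"];x=(u-K[0,2])/K[0,0];y=(v-K[1,2])/K[1,1]
    if wrist:
        r=np.hypot(x,y);d=np.array([x/r*np.sin(r),y/r*np.sin(r),np.cos(r)]) if r>0 else np.array([0,0,1.])
    else: d=np.array([x,y,1.])
    T=np.array(c["T"]);return T[:3,3],T[:3,:3]@d
def at(c,u,v,z,wrist=False):
    o,d=ray(c,u,v,wrist);return o+d*(z-o[2])/d[2]
def proj(c,p,wrist=False):
    T=np.array(c["T"]);q=T[:3,:3].T@(np.array(p)-T[:3,3]);K=c["intrinsics"]
    if wrist:
        s=np.hypot(q[0],q[1]);a=np.arctan2(s,q[2])/s;x,y=q[0]*a,q[1]*a
    else:x,y=q[0]/q[2],q[1]/q[2]
    return x*K[0,0]+K[0,2],y*K[1,1]+K[1,2]
def save(c,n,scale=1,crop=None):
    f=c["frame"][:,:,::-1]
    if crop: f=f[crop[1]:crop[3],crop[0]:crop[2]]
    cv2.imwrite("pics/"+n,cv2.resize(f,None,fx=scale,fy=scale,interpolation=2))
def lm(name,label,z,n=3):
    c=viewer.camera(name)
    for o in landmark_of(name,label)[:n]:
        v,u=o["centre"];u*=560;v*=420
        print(name,label,round(o["confidence"],2),"px",round(u),round(v),"at z",z,at(c,u,v,z,name=="wrist").round(4))
E
python3 - <<'E'
from h import *
print(robot.observe(), robot.tcp_to_grasp)
a=viewer.camera("top");b=viewer.camera("side")
f=np.vstack([a["frame"],b["frame"]])[:,:,::-1]
cv2.imwrite("pics/a.png",cv2.resize(a["frame"][:,:,::-1],(800,600),interpolation=2))
cv2.imwrite("pics/b.png",cv2.resize(b["frame"][:,:,::-1],(800,600),interpolation=2))
for l,z in [("grip",.05),("pivot",.046),("socket",.026),("lens",.022),("camera_arm",0),("ball",.056),("chip",.02),("stand",0),("spool",0)]: 
  for n in("top","side"): lm(n,l,z)
E
```

```text
{'time': 0.0, 'qpos': array([-1.38119328,  0.53713311, -0.00444575,  1.53883001,  0.00260468,
        1.06730383, -0.07121155]), 'dq': array([ 0.00160427,  0.00213959, -0.00185521, -0.00182814, -0.00026466,
       -0.00101973,  0.00035792]), 'joint_efforts': array([ 6.63013889e-04, -5.71002924e+01,  9.91148315e-01, -2.51598197e+01,
       -5.62488637e-02,  1.80872111e-02,  1.55827643e-04]), 'tcp_pos': array([0.16432645, 0.62827051, 0.23787724]), 'eef_rot': array([ 1.27518986e-01,  9.91835779e-01, -8.33055822e-04, -4.49578205e-05]), 'ft_force': array([ 0.00919145,  0.12867063, -0.25640384]), 'moment': array([-0.02304303, -0.00040968,  0.01616314]), 'gripper_width': 0.9976453443973702} 0.0187
top grip 0.64 px 345 264 at z 0.05 [ 0.4451 -0.1932  0.05  ]
top grip 0.49 px 266 280 at z 0.05 [0.4055 0.0226 0.05  ]
top grip 0.46 px 274 184 at z 0.05 [ 0.6719 -0.0025  0.05  ]
side grip 0.55 px 331 236 at z 0.05 [0.4085 0.0129 0.05  ]
side grip 0.54 px 339 184 at z 0.05 [ 0.4454 -0.1935  0.05  ]
top pivot 0.78 px 352 240 at z 0.046 [ 0.5101 -0.2157  0.046 ]
top pivot 0.78 px 256 294 at z 0.046
[... 906 characters left out ...]
73 px 275 237 at z 0 [ 0.5263 -0.0019  0.    ]
side camera_arm 0.96 px 344 271 at z 0 [0.3448 0.0787 0.    ]
side camera_arm 0.66 px 312 185 at z 0 [ 0.536  -0.2042 -0.    ]
side camera_arm 0.28 px 313 126 at z 0 [ 0.6339 -0.5078  0.    ]
top ball 0.67 px 173 221 at z 0.056 [0.568 0.276 0.056]
side ball 0.89 px 243 294 at z 0.056 [0.5609 0.2778 0.056 ]
top chip 0.71 px 177 178 at z 0.02 [0.6974 0.2792 0.02  ]
side chip 0.97 px 199 283 at z 0.02 [0.6909 0.2781 0.02  ]
top stand 0.94 px 177 225 at z 0 [0.5644 0.279  0.    ]
side stand 0.57 px 241 302 at z 0 [0.5709 0.2755 0.    ]
top spool 0.65 px 275 237 at z 0 [ 0.5286 -0.0022  0.    ]
side spool 0.69 px 287 231 at z 0 [0.5428 0.0101 0.    ]
```

View pics/a.png

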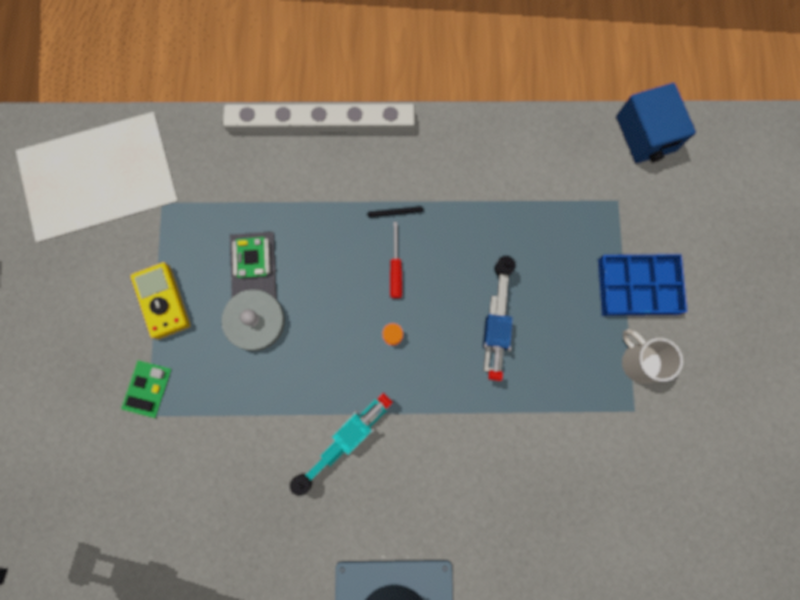

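View pics/b.png

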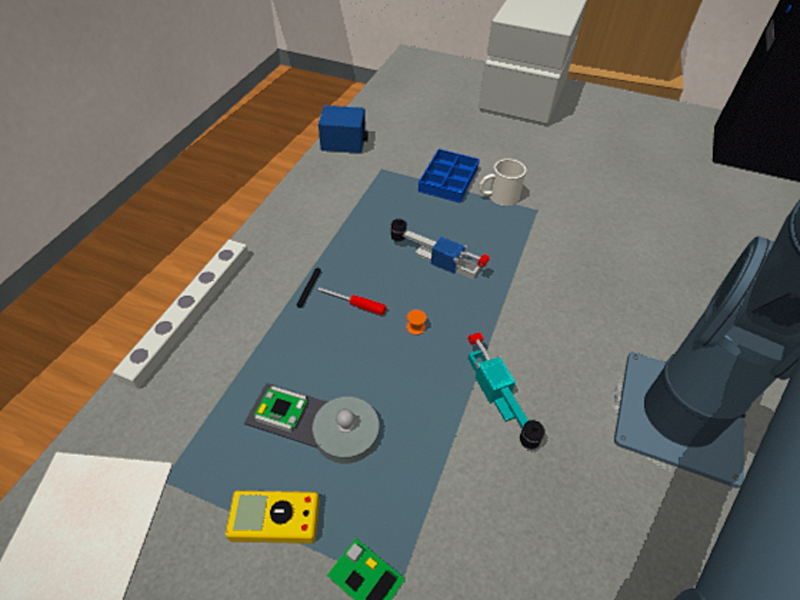

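The top and side views agree. The real (blue) camera_arm is near (0.537, -0.205) with yaw about -0.13, its grip near (0.445, -0.193) and its lens near (0.67, -0.226). The ball is near (0.565, 0.277) and the chip near (0.694, 0.279). The turquoise arm near (0.34, 0.08) is the decoy. In the 800×600 top picture the blue box is at (498, 331), the red grip at (495, 376) and the ball at (249, 318).

I'll travel over the bench at z = 0.24.

>>> {"name": "arm_command", "arguments": {
  "rows": [
    [-1,-0.53,0,0,0,0],
    [-1,-0.53,0,0,0,0],
    [-1,-0.53,0,0,0,0],
    [-1,-0.53,0,0,0,0],
    [-1,-0.53,0,0,0,0]
  ]
}}

```text
time: 2.32
tcp_pos: [0.2689, 0.5338, 0.239]
eef_rot: [0.131, 0.991, -0.0, 0.001]
ft_force: [-0.5, 0.9, 0.1]
gripper_width: 0.998
```

>>> {"name": "arm_command", "arguments": {
  "rows": [
    [-1,-0.53,0,0,0,0],
    [-1,-0.53,0,0,0,0],
    [-1,-0.53,0,0,0,0],
    [-1,-0.53,0,0,0,0],
    [-1,-0.53,0,0,0,0]
  ]
}}

```text
time: 2.73
tcp_pos: [0.3718, 0.4385, 0.2396]
eef_rot: [0.134, 0.991, -0.001, 0.002]
ft_force: [0.2, -0.7, 0.1]
gripper_width: 0.999
```

>>> {"name": "arm_command", "arguments": {
  "rows": [
    [-1,-0.53,0,0,0,0],
    [-1,-0.53,0,0,0,0],
    [-1,-0.53,0,0,0,0],
    [-1,-0.53,0,0,0,0],
    [-1,-0.53,0,0,0,0]
  ]
}}

```text
time: 3.15
tcp_pos: [0.4732, 0.3433, 0.2403]
eef_rot: [0.136, 0.991, -0.001, 0.003]
ft_force: [-0.4, 0.2, 0.2]
gripper_width: 0.997
```

Run:
```python
from h import *
c=viewer.camera("wrist"); save(c,"w0.png"); print(c["T"].round(3),c["intrinsics"].round(1))
for l,z in [("ball",.056),("chip",.02),("stand",0)]:
    for o in landmark_of("wrist",l)[:2]:
        v,u=o["centre"];u*=560;v*=420
        print(l,round(o["confidence"],2),round(u),round(v),at(c,u,v,z,True).round(4))
```

```text
[[ 0.271  0.918  0.291  0.398]
 [ 0.963 -0.258 -0.083  0.365]
 [-0.002  0.303 -0.953  0.385]
 [ 0.     0.     0.     1.   ]] [[325.2   0.  277. ]
 [  0.  325.2 212.3]
 [  0.    0.    1. ]]
ball 0.58 246 282 [0.5708 0.278  0.056 ]
chip 0.89 280 339 [0.6947 0.2851 0.02  ]
stand 0.98 248 257 [0.5652 0.2776 0.    ]
```

>>> {"name": "arm_command", "arguments": {
  "rows": [
    [-0.3,-0.88,0,0,0,0],
    [-0.3,-0.88,0,0,0,0],
    [-0.3,-0.88,0,0,0,0],
    [-0.3,-0.88,0,0,0,0],
    [-0.3,-0.88,0,0,0,0]
  ]
}}

```text
time: 3.77
tcp_pos: [0.4748, 0.2375, 0.2404]
eef_rot: [0.132, 0.991, 0.0, 0.001]
ft_force: [0.5, 0.7, 0.7]
gripper_width: 1.001
```

>>> {"name": "arm_command", "arguments": {
  "rows": [
    [-0.27,-0.88,0,0,0,0],
    [-0.27,-0.88,0,0,0,0],
    [-0.27,-0.88,0,0,0,0],
    [-0.27,-0.88,0,0,0,0],
    [-0.27,-0.88,0,0,0,0]
  ]
}}

```text
time: 4.18
tcp_pos: [0.4784, 0.1286, 0.2406]
eef_rot: [0.132, 0.991, 0.001, 0.001]
ft_force: [-0.5, 0.1, 0.2]
gripper_width: 1.0
```

>>> {"name": "arm_command", "arguments": {
  "rows": [
    [-0.27,-0.88,0,0,0,0],
    [-0.27,-0.88,0,0,0,0],
    [-0.27,-0.88,0,0,0,0],
    [-0.27,-0.88,0,0,0,0],
    [-0.27,-0.88,0,0,0,0]
  ]
}}

```text
time: 4.6
tcp_pos: [0.4827, 0.0201, 0.2406]
eef_rot: [0.131, 0.991, 0.001, 0.002]
ft_force: [0.4, 0.3, -0.7]
gripper_width: 0.998
```

>>> {"name": "arm_command", "arguments": {
  "rows": [
    [-0.27,-0.88,0,0,0,0],
    [-0.27,-0.88,0,0,0,0],
    [-0.27,-0.88,0,0,0,0],
    [-0.27,-0.88,0,0,0,0],
    [-0.27,-0.88,0,0,0,0]
  ]
}}

```text
time: 5.02
tcp_pos: [0.4876, -0.0882, 0.2403]
eef_rot: [0.13, 0.992, 0.002, 0.002]
ft_force: [-0.2, 0.6, -0.3]
gripper_width: 1.004
```

>>> {"name": "arm_command", "arguments": {
  "rows": [
    [-0.27,-0.88,0.3,0,0,0],
    [-0.27,-0.88,0.3,0,0,0],
    [-0.27,-0.88,0.3,0,0,0],
    [-0.27,-0.88,0.3,0,0,0],
    [-0.27,-0.88,0.3,0,0,0]
  ]
}}

```text
time: 5.43
tcp_pos: [0.4926, -0.1963, 0.2032]
eef_rot: [0.129, 0.992, 0.002, 0.001]
ft_force: [0.8, 0.6, 0.3]
gripper_width: 1.001
```

```bash
cat >> h.py <<'E'
def go(pos,yaw=None):
    """print shift/turn fractions to bring TCP to pos, tool y at world yaw+90deg (arm yaw)"""
    s=robot.observe();Q=R.from_quat(s["eef_rot"])
    t=Q.inv().apply(np.array(pos)-s["tcp_pos"])/.12
    w=np.zeros(3)
    if yaw is not None:
        y=np.array([-np.sin(yaw),np.cos(yaw),0]);z=np.array([0,0,-1.]);x=np.cross(y,z)
        w=(Q.inv()*R.from_matrix(np.c_[x,y,z])).as_rotvec()/np.pi
    print("tcp",s["tcp_pos"].round(4),"move",t.round(3),w.round(4))
def look(name,items):
    c=viewer.camera(name)
    for l,z in items:
        for o in landmark_of(name,l)[:2]:
            v,u=o["centre"];u*=560;v*=420
            print(name,l,round(o["confidence"],2),round(u),round(v),at(c,u,v,z,name=="wrist").round(4))
    return c
E
python3 - <<'E'
from h import *
c=look("wrist",[("grip",.05),("pivot",.046),("camera_arm",0),("socket",.026),("lens",.022)]); save(c,"w1.png",1.4)
print(robot.observe()["tcp_pos"])
E
```

```text
wrist grip 0.89 456 64 [0.4046 0.0128 0.05  ]
wrist grip 0.83 268 157 [ 0.4546 -0.194   0.05  ]
wrist pivot 0.92 478 30 [0.3699 0.0553 0.046 ]
wrist pivot 0.76 270 211 [ 0.5069 -0.2064  0.046 ]
wrist camera_arm 0.94 275 222 [ 0.5345 -0.2085  0.    ]
wrist camera_arm 0.72 464 19 [0.3477 0.0733 0.    ]
wrist socket 0.97 474 10 [0.3433 0.0724 0.026 ]
wrist socket 0.89 277 234 [ 0.5395 -0.2084  0.026 ]
wrist lens 0.63 286 326 [ 0.6622 -0.2282  0.022 ]
[ 0.49250032 -0.19651203  0.20435959]
```

View pics/w1.png

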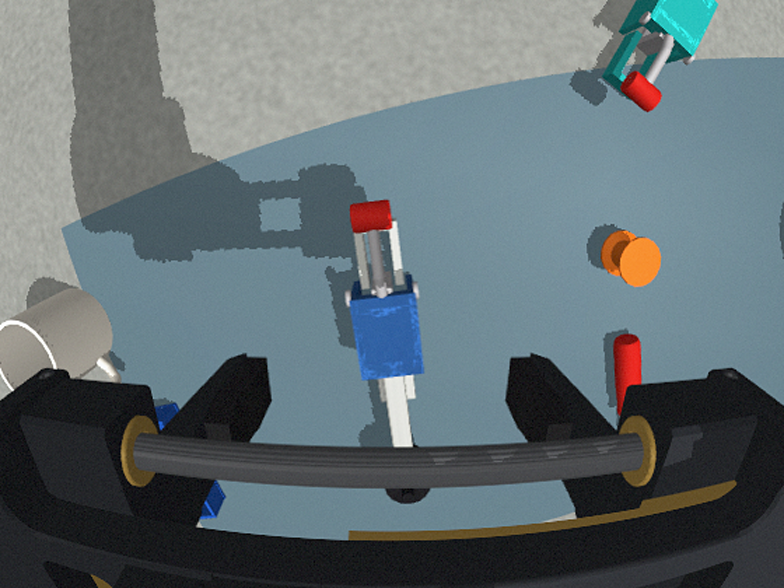

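The wrist view shows the red grip at about (371, 216) and the blue box top at about (387, 337). I'll get sub-pixel positions by colour.

```bash
cat >> h.py <<'E'
def hsvmask(c,kind):
    h=cv2.cvtColor(c["frame"],cv2.COLOR_RGB2HSV).astype(int)
    H,S,V=h[...,0],h[...,1],h[...,2]
    if kind=="red": m=((H<8)|(H>172))&(S>150)&(V>70)
    else: m=(H>100)&(H<122)&(S>120)&(V>60)
    return m.astype(np.uint8)
def blobs(c,kind,mn=60):
    n,l,s,ce=cv2.connectedComponentsWithStats(hsvmask(c,kind))
    return [(s[i,4],ce[i],(l==i)) for i in range(1,n) if s[i,4]>mn]
def rect(c,kind,near,z,wrist=True):
    a,ce,m=min(blobs(c,kind),key=lambda b:np.hypot(*(b[1]-near)))
    ps=np.array([at(c,u,v,z,wrist)[:2] for v,u in np.argwhere(m)])*1000
    (x,y),(w,hh),ang=cv2.minAreaRect(ps.astype(np.float32))
    print(kind,"px",ce.round(1),"rect centre mm",round(x,1),round(y,1),"size",round(w,1),round(hh,1),"ang",round(ang,1),"centroid",ps.mean(0).round(1))
E
python3 - <<'E'
from h import *
c=viewer.camera("wrist")
rect(c,"red",(265,154),.055); rect(c,"blue",(276,240),.052)
E
```

```text
red px [264.8 153.6] rect centre mm 450.8 -196.3 size 25.9 18.9 ang 82.3 centroid [ 450.7 -196.2]
blue px [276.2 237. ] rect centre mm 530.1 -207.1 size 46.2 75.0 ang 82.6 centroid [ 533.4 -207.4]
```

Run:
```python
from h import *
go([.4505,-.1964,.12],-.131)
```

```text
tcp [ 0.4923 -0.197   0.2043] move [ 0.34  -0.087  0.701] [ 0.0012  0.0011 -0.0406]
```

>>> {"name": "arm_command", "arguments": {
  "rows": [
    [0.34,-0.087,0.2,0.0012,0.0011,-0.02],
    [0.34,-0.087,0.45,0.0012,0.0011,-0.0406],
    [0.34,-0.087,0.7,0.0012,0.0011,-0.0406],
    [0.34,-0.087,0.7,0.0012,0.0011,-0.0406],
    [0.34,-0.087,0.7,0.0012,0.0011,-0.0406]
  ]
}}

```text
time: 6.2
tcp_pos: [0.4501, -0.1958, 0.1199]
eef_rot: [0.065, 0.998, 0.0, -0.001]
ft_force: [0.3, -0.6, 0.9]
gripper_width: 1.0
```

Run:
```python
from h import *
go([.4505,-.1964,.031],-.131)
c=viewer.camera("wrist")
for b in blobs(c,"red"): print(b[0],b[1])
rect(c,"red",(265,154),.056); rect(c,"blue",(276,240),.052);print(robot.observe()["eef_rot"])
```

```text
tcp [ 0.4501 -0.1958  0.1199] move [-0.006 -0.005  0.741] [ 0.0002 -0.0007  0.    ]
720 [524.64861111 140.52361111]
1036 [276.57142857 228.55405405]
red px [276.6 228.6] rect centre mm 450.0 -196.1 size 25.7 19.7 ang 82.5 centroid [ 450. -196.]
blue px [276.4 300.4] rect centre mm 504.6 -203.1 size 46.1 48.1 ang 81.0 centroid [ 510.3 -204.2]
[ 6.54601847e-02  9.97855107e-01 -1.01788787e-05  3.87150848e-04]
```

>>> {"name": "arm_command", "arguments": {
  "rows": [
    [-0.006,-0.005,0.25,0,0,0],
    [-0.006,-0.005,0.5,0,0,0],
    [-0.006,-0.005,0.74,0,0,0],
    [-0.006,-0.005,0.74,0,0,0],
    [-0.006,-0.005,0.74,0,0,0]
  ],
  "fingers": 0.5
}}

```text
time: 6.67
tcp_pos: [0.4527, -0.1972, 0.0332]
eef_rot: [0.065, 0.998, 0.0, 0.0]
ft_force: [0.1, -0.5, 0.1]
gripper_width: 0.641
```

>>> {"name": "arm_command", "arguments": {
  "rows": [
    [0,0,0,0,0,0],
    [0,0,0,0,0,0],
    [0,0,0,0,0,0],
    [0,0,0,0,0,0],
    [0,0,0,0,0,0]
  ],
  "fingers": 0.2
}}

```text
time: 7.08
tcp_pos: [0.4534, -0.1972, 0.034]
eef_rot: [0.065, 0.998, -0.0, 0.001]
ft_force: [1.9, -0.9, 0.4]
gripper_width: 0.289
```

>>> {"name": "arm_command", "arguments": {
  "rows": [
    [0,0,0,0,0,0],
    [0,0,0,0,0,0],
    [0,0,0,0,0,0],
    [0,0,0,0,0,0],
    [0,0,0,0,0,0]
  ],
  "fingers": 0.2
}}

```text
time: 7.5
tcp_pos: [0.4534, -0.1972, 0.034]
eef_rot: [0.065, 0.998, -0.0, 0.001]
ft_force: [0.5, -0.4, 1.4]
gripper_width: 0.287
```

>>> {"name": "arm_command", "arguments": {
  "rows": [
    [-0.006,0,-0.047,0,0,0],
    [-0.016,0,-0.092,0,0,0],
    [-0.031,0,-0.137,0,0,0],
    [-0.05,0,-0.179,0,0,0],
    [-0.062,0,-0.2,0,0,0]
  ]
}}

```text
time: 7.92
tcp_pos: [0.4615, -0.1983, 0.059]
eef_rot: [0.065, 0.998, -0.0, 0.002]
ft_force: [1.8, 0.3, -3.2]
gripper_width: 0.288
```

>>> {"name": "arm_command", "arguments": {
  "rows": [
    [-0.025,0,-0.039,0,0,0],
    [-0.054,0,-0.075,0,0,0],
    [-0.087,0,-0.109,0,0,0],
    [-0.13,0,-0.144,0,0,0],
    [-0.13,0,-0.144,0,0,0]
  ]
}}

```text
time: 8.33
tcp_pos: [0.4773, -0.2005, 0.0769]
eef_rot: [0.065, 0.998, -0.0, 0.002]
ft_force: [-1.9, 0.2, -1.1]
gripper_width: 0.288
```

Run:
```python
from h import *
s=robot.observe(); print(s["tcp_pos"],s["ft_force"].round(1))
c=viewer.camera("side"); save(c,"s1.png",4,(240,120,400,220))
c=viewer.camera("wrist"); rect(c,"blue",(276,300),.052)
```

```text
[ 0.47727789 -0.20047004  0.07691162] [-1.9  0.2 -1.1]
blue px [277.  314.4] rect centre mm 520.1 -205.9 size 40.7 8.5 ang 81.3 centroid [ 520.3 -206.1]
```

View pics/s1.png

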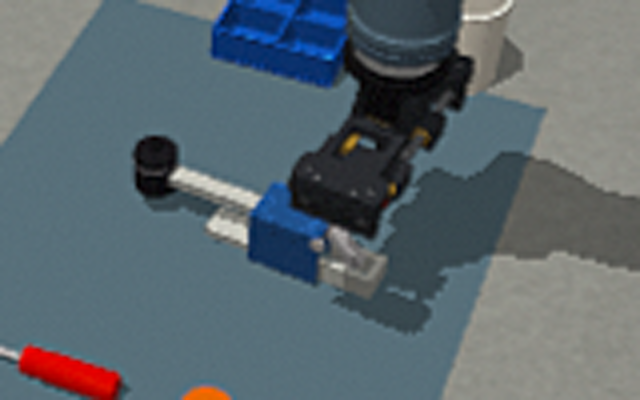

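>>> {"name": "arm_command", "arguments": {
  "rows": [
    [-0.01,0,-0.008,0,0,0],
    [-0.02,0,-0.016,0,0,0],
    [-0.03,0,-0.022,0,0,0],
    [-0.03,0,-0.022,0,0,0],
    [-0.03,0,-0.022,0,0,0]
  ]
}}

```text
time: 8.85
tcp_pos: [0.48, -0.2007, 0.0788]
eef_rot: [0.065, 0.998, -0.0, 0.001]
ft_force: [-3.5, 0.9, -1.2]
gripper_width: 0.288
```

>>> {"name": "arm_command", "arguments": {
  "rows": [
    [0,0,0,0,0,0],
    [0,0,0,0,0,0],
    [0,0,0,0,0,0],
    [0,0,0,0,0,0],
    [0,0,0,0,0,0]
  ],
  "fingers": 0.75
}}

```text
time: 9.27
tcp_pos: [0.4805, -0.2009, 0.079]
eef_rot: [0.065, 0.998, -0.0, 0.002]
ft_force: [1.1, -0.1, 0.2]
gripper_width: 0.647
```

>>> {"name": "arm_command", "arguments": {
  "rows": [
    [0,0,-0.4,0,0,0],
    [0.0,0,-0.7,0,0,0],
    [0,0,-1,0,0,0],
    [0,0,-1,0,0,0],
    [0,0,-1,0,0,0]
  ],
  "fingers": 1
}}

```text
time: 9.68
tcp_pos: [0.4817, -0.2013, 0.2012]
eef_rot: [0.065, 0.998, -0.001, 0.004]
ft_force: [-0.1, -0.7, 0.0]
gripper_width: 0.998
```

Run:
```python
from h import *
c=viewer.camera("wrist"); save(c,"w2.png",1.4)
for b in blobs(c,"red"): print(b[0],b[1])
rect(c,"red",(265,190),.094); rect(c,"blue",(276,240),.052)
look("wrist",[("grip",.091)])
d=viewer.camera("side")
for b in blobs(d,"red",20): print("side",b[0],b[1])
look("side",[("grip",.091)])
print(robot.observe()["tcp_pos"])
```

```text
467 [477.45182013  99.94860814]
726 [277.37190083 195.02203857]
562 [438.24911032 282.80960854]
red px [277.4 195. ] rect centre mm 470.1 -199.4 size 25.1 18.3 ang 82.5 centroid [ 470.  -199.5]
blue px [277.4 245.9] rect centre mm 529.4 -207.3 size 46.0 76.3 ang 82.5 centroid [ 532.8 -207.7]
wrist grip 0.59 476 102 [ 0.4058 -0.016   0.091 ]
wrist grip 0.58 279 200 [ 0.4734 -0.1981  0.091 ]
side 45 [333.71111111 171.17777778]
side 193 [257.28497409 213.05699482]
side 58 [332.27586207 236.18965517]
side grip 0.58 335 171 [ 0.4666 -0.2044  0.091 ]
side grip 0.39 331 233 [0.408  0.0332 0.091 ]
[ 0.47930314 -0.20052121  0.19777432]
```

View pics/w2.png

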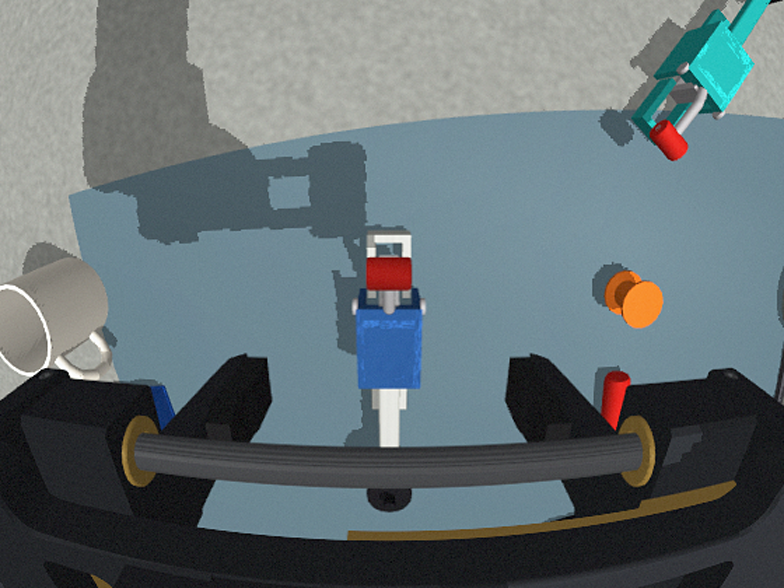

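Handle is fully up: the red grip is at (389, 273), raised and shifted towards the box. Next I'll grasp the box at arm x = +8 mm.

Run:
```python
from h import *
go([.5454,-.2094,.12],-.131)
```

```text
tcp [ 0.4793 -0.2005  0.1978] move [-0.555 -0.002  0.649] [0.     0.0003 0.0001]
```

>>> {"name": "arm_command", "arguments": {
  "rows": [
    [-0.3,-0.002,0,0,0,0],
    [-0.555,-0.002,0.2,0,0,0],
    [-0.555,-0.002,0.45,0,0,0],
    [-0.555,-0.002,0.65,0,0,0],
    [-0.555,-0.002,0.65,0,0,0]
  ]
}}

```text
time: 10.4
tcp_pos: [0.5419, -0.2079, 0.1144]
eef_rot: [0.065, 0.998, 0.001, -0.004]
ft_force: [-2.1, 1.0, 0.1]
gripper_width: 1.0
```

Run:
```python
from h import *
go([.5454,-.2094,.012],-.131)
```

```text
tcp [ 0.5419 -0.2079  0.1144] move [-0.038 -0.01   0.853] [ 0.0005 -0.0028  0.0003]
```

>>> {"name": "arm_command", "arguments": {
  "rows": [
    [-0.035,-0.01,0.25,0,-0.001,0],
    [-0.035,-0.01,0.5,0,-0.001,0],
    [-0.035,-0.01,0.72,0,-0.001,0],
    [-0.035,-0.01,0.85,0,-0.001,0],
    [-0.035,-0.01,0.85,0,-0.001,0]
  ],
  "fingers": 0.8
}}

```text
time: 10.82
tcp_pos: [0.5428, -0.2087, 0.0099]
eef_rot: [0.065, 0.998, 0.002, -0.005]
ft_force: [-0.1, -0.4, -0.4]
gripper_width: 0.8
```

Run:
```python
from h import *
go([.5454,-.2094,.012],-.131); print(robot.observe()["ft_force"])
```

```text
tcp [ 0.5428 -0.2087  0.0099] move [-0.022 -0.003 -0.018] [ 0.0008 -0.0035  0.0002]
[-0.1354944  -0.37337337 -0.41657446]
```

>>> {"name": "arm_command", "arguments": {
  "rows": [
    [-0.02,-0.003,-0.018,0.0008,-0.0035,0],
    [-0.02,-0.003,-0.018,0.0008,-0.0035,0],
    [-0.02,-0.003,-0.018,0.0008,-0.0035,0],
    [-0.02,-0.003,-0.018,0.0008,-0.0035,0],
    [-0.02,-0.003,-0.018,0.0008,-0.0035,0]
  ]
}}

```text
time: 11.23
tcp_pos: [0.5458, -0.2095, 0.0131]
eef_rot: [0.065, 0.998, -0.0, 0.001]
ft_force: [0.1, -0.6, 0.1]
gripper_width: 0.797
```

>>> {"name": "arm_command", "arguments": {
  "rows": [
    [0,0,0,0,0,0],
    [0,0,0,0,0,0],
    [0,0,0,0,0,0],
    [0,0,0,0,0,0],
    [0,0,0,0,0,0]
  ],
  "fingers": 0.4
}}

```text
time: 11.65
tcp_pos: [0.5458, -0.2094, 0.0132]
eef_rot: [0.065, 0.998, -0.0, 0.001]
ft_force: [0.5, 0.2, 1.9]
gripper_width: 0.521
```

>>> {"name": "arm_command", "arguments": {
  "rows": [
    [0,0,0,0,0,0],
    [0,0,0,0,0,0],
    [0,0,0,0,0,0],
    [0,0,0,0,0,0],
    [0,0,0,0,0,0]
  ],
  "fingers": 0.4
}}

```text
time: 12.07
tcp_pos: [0.5458, -0.2095, 0.0132]
eef_rot: [0.065, 0.998, -0.0, 0.001]
ft_force: [-0.4, 0.4, 1.8]
gripper_width: 0.519
```

Run:
```python
from h import *
go([.5454,-.2094,.012],-.131); print(robot.observe()["ft_force"],robot.observe()["gripper_width"])
```

```text
tcp [ 0.5458 -0.2095  0.0132] move [0.004 0.    0.01 ] [-0.0001  0.0005  0.0002]
[-0.40668886  0.4018407   1.80721163] 0.5187754715655064
```

Grip holds at 45.7 mm. Lifting; I'll also refine the ball position from the stored wrist picture.

>>> {"name": "arm_command", "arguments": {
  "rows": [
    [0,0,-0.15,0,0,0],
    [0,0,-0.4,0,0,0],
    [0,0,-0.7,0,0,0],
    [0,0,-1,0,0,0],
    [0,0,-1,0,0,0]
  ]
}}

```text
time: 12.48
tcp_pos: [0.549, -0.2111, 0.139]
eef_rot: [0.065, 0.998, -0.001, 0.005]
ft_force: [1.7, -1.2, -4.6]
gripper_width: 0.523
```

Run:
```python
from h import *
go([.5,.20,.16],0.0); print(robot.observe()["ft_force"],robot.observe()["gripper_width"])
c=cv2.imread("pics/w0.png"); cv2.imwrite("pics/w0c.png",cv2.resize(c[200:400,150:400],None,fx=3,fy=3,interpolation=2))
```

```text
tcp [ 0.549  -0.2111  0.139 ] move [ 0.849  3.343 -0.191] [-0.0008  0.0034 -0.0416]
[ 1.72347388 -1.15533394 -4.55022008] 0.5233462232912913
```

View pics/w0c.png

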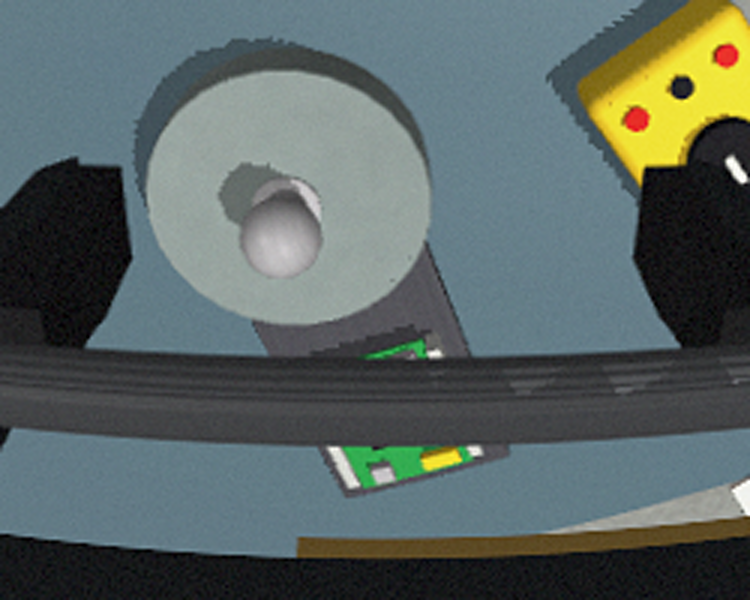

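Run:
```python
from h import *
T=np.array([[.271,.918,.291,.398],[.963,-.258,-.083,.365],[-.002,.303,-.953,.385],[0,0,0,1]])
c=dict(T=T,intrinsics=np.array([[325.2,0,277],[0,325.2,212.3],[0,0,1]]))
print("w0 ball",at(c,243.7,278.3,.056,True),"deck",at(c,246.3,265.8,.03,True))
for n,near in(("top",(175,180)),("side",(198,285))):
    c=viewer.camera(n); f=c["frame"];h=cv2.cvtColor(f,cv2.COLOR_RGB2HSV).astype(int)
    for nm,m,z in (("green",(h[...,0]>45)&(h[...,0]<75)&(h[...,1]>120),.012),):
        k,l,s,ce=cv2.connectedComponentsWithStats(cv2.morphologyEx(m.astype(np.uint8),cv2.MORPH_CLOSE,np.ones((9,9))))
        i=min(range(1,k),key=lambda i:np.hypot(*(ce[i]-near))+ (1e3 if s[i,4]<100 else 0))
        ps=np.array([at(c,u,v,z)[:2] for v,u in np.argwhere(l==i)])*1000
        print(n,nm,s[i],cv2.minAreaRect(ps.astype(np.float32)))
        ys,xs=np.where(l==i); x0,x1,y0,y1=xs.min(),xs.max(),ys.min(),ys.max()
        g=f[y0:y1+1,x0:x1+1].sum(2); dk=np.argwhere((g<130)); dk=dk[np.abs(dk-np.array(g.shape)/2).max(1)<min(g.shape)*.35]
        v,u=dk.mean(0)+[y0,x0]; print(n,"chip dark",u,v,len(dk),at(c,u,v,.018))
    save(c,f"st_{n}.png",5,(120,150,250,270) if n=="top" else (160,240,290,340))
    g=cv2.cvtColor(f,cv2.COLOR_RGB2GRAY)
```

```text
w0 ball [0.5651761  0.27754903 0.056     ] deck [0.56243454 0.27924424 0.03      ]
top green [167 166  19  28 406] ((695.2454223632812, 285.67333984375), (79.58229064941406, 50.6403694152832), 6.032386779785156)
top chip dark 177.0 180.0 1 [0.69343231 0.27924117 0.018     ]
side green [178 272  37  28 578] ((698.3494873046875, 281.75775146484375), (82.15878295898438, 58.91676712036133), 3.843919038772583)
side chip dark 196.16666666666666 284.60185185185185 108 [0.69660049 0.28315809 0.018     ]
```

View pics/st_top.png

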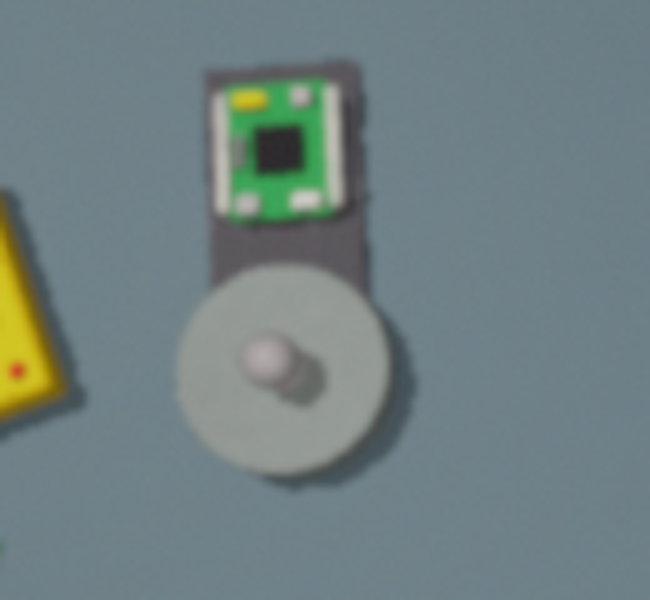

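Run:
```python
from h import *
c=viewer.camera("top"); P=lambda x,y,z:at(c,120+x/5-.4,150+y/5-.4,z)[:2].round(4)
b,d,k=P(267,359,.056),P(283,368.5,.03),P(279,150,.018)
print("ball",b,"deck",d,"chip",k,"yaw",np.arctan2(k[1]-d[1],k[0]-d[0]),np.hypot(*(k-d)))
for p,q,z in(((216,93),(221,213),.02),((332,85),(345,207),.02),((207,70),(213,280),.01),((358,62),(370,290),.01)):
    e=P(*p,z)-P(*q,z);print("edge yaw",np.arctan2(e[1],e[0]))
# side: known deck/ball/chip reprojection
s=viewer.camera("side"); save(s,"st_side2.png",5,(160,240,290,340))
for nm,p in(("ball",(.5645,.278,.056)),("deck",(.5645,.278,.03)),("chip",(.694,.282,.018))):
    u,v=proj(s,p);print(nm,"side crop px",(u-160+.4)*5,(v-240+.4)*5)
```

```text
ball [0.5658 0.2768] deck [0.5646 0.2742] chip [0.6947 0.2839] yaw 0.07442033769721768 0.13046110531495583
edge yaw 0.08094165219888673
edge yaw 0.13228196630446165
edge yaw 0.06899278478881984
edge yaw 0.07884135528791376
ball side crop px 408.2851332916641 269.77119567712333
deck side crop px 410.8935842704726 294.08770868791873
chip side crop px 188.22295418981977 224.9085272622376
```

View pics/st_side2.png

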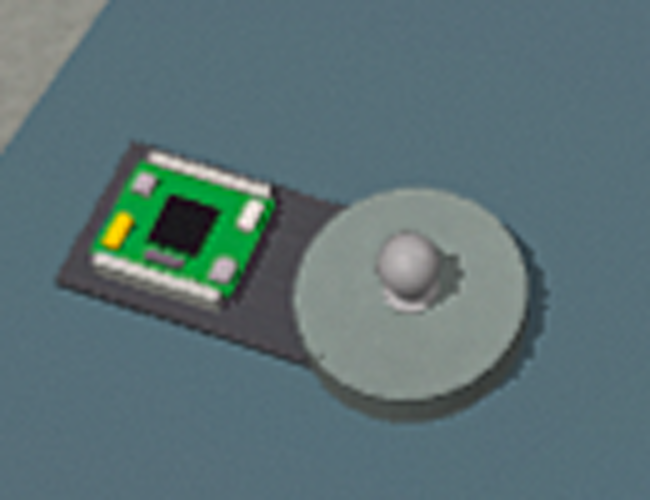

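Side view agrees with the prediction to about a pixel: deck (410, 295), chip (185, 225), ball (408, 266). I'll take the yaw from the plate edges in w0 and print the carry.

Run:
```python
from h import *
T=np.array([[.271,.918,.291,.398],[.963,-.258,-.083,.365],[-.002,.303,-.953,.385],[0,0,0,1]])
c=dict(T=T,intrinsics=np.array([[325.2,0,277],[0,325.2,212.3],[0,0,1]]))
P=lambda x,y,z:at(c,150+x/3-.3,200+y/3-.3,z,True)[:2]
for p,q,z in(((255,325),(347,497),.01),((427,243),(470,352),.01),((330,448),(350,488),.018)):
    e=P(*q,z)-P(*p,z);print("yaw",np.arctan2(e[1],e[0]),P(*p,z),P(*q,z))
go([.50,.20,.16],0.065)
```

```text
yaw 0.07525862726146726 [0.63096199 0.2379573 ] [0.74913212 0.24686745]
yaw 0.06985973075754573 [0.60900043 0.32578374] [0.67254657 0.33023029]
yaw 0.047509901437360995 [0.70629298 0.25138371] [0.7356849  0.25278117]
tcp [ 0.5439 -0.2085  0.1311] move [ 0.805  3.329 -0.237] [ 0.0003 -0.0007 -0.0621]
```

>>> {"name": "arm_command", "arguments": {
  "rows": [
    [0.02,0.1,-0.1,0,0,-0.015],
    [0.05,0.3,-0.2,0,0,-0.03],
    [0.08,0.5,-0.22,0,0,-0.045],
    [0.1,0.7,-0.22,0,0,-0.06],
    [0.1,0.8,-0.22,0,0,-0.064]
  ]
}}

```text
time: 13.1
tcp_pos: [0.5434, -0.107, 0.1564]
eef_rot: [-0.039, 0.999, 0.002, -0.003]
ft_force: [-0.0, 1.5, -5.4]
gripper_width: 0.52
```

>>> {"name": "arm_command", "arguments": {
  "rows": [
    [0.01,0.2,0,0,0,0],
    [0.03,0.4,0,0,0,0],
    [0.05,0.6,0,0,0,0],
    [0.067,0.8,0,0,0,0],
    [0.067,0.9,0,0,0,0]
  ]
}}

```text
time: 13.52
tcp_pos: [0.5253, 0.0035, 0.1559]
eef_rot: [-0.041, 0.999, 0.003, -0.004]
ft_force: [-0.9, 0.5, -5.1]
gripper_width: 0.515
```

>>> {"name": "arm_command", "arguments": {
  "rows": [
    [0.01,0.2,0,0,0,0],
    [0.03,0.4,0,0,0,0],
    [0.05,0.6,0,0,0,0],
    [0.067,0.8,0,0,0,0],
    [0.067,0.9,0,0,0,0]
  ]
}}

```text
time: 13.93
tcp_pos: [0.5074, 0.1132, 0.1559]
eef_rot: [-0.043, 0.999, 0.003, -0.005]
ft_force: [-0.2, 0.7, -5.6]
gripper_width: 0.52
```

>>> {"name": "arm_command", "arguments": {
  "rows": [
    [0.01,0.2,0,0,0,0],
    [0.03,0.4,0,0,0,0],
    [0.05,0.6,0,0,0,0],
    [0.067,0.7,0,0,0,0],
    [0.067,0.8,0,0,0,0]
  ]
}}

```text
time: 14.35
tcp_pos: [0.4908, 0.2082, 0.1562]
eef_rot: [-0.043, 0.999, 0.002, -0.006]
ft_force: [0.5, -0.7, -5.8]
gripper_width: 0.523
```

Run:
```python
from h import *
c=viewer.camera("wrist"); save(c,"w3.png",1.4); np.save("w3T.npy",c["T"])
rect(c,"blue",(277,310),.052+robot.observe()["tcp_pos"][2]-.0132)
go([.574,.2775,.14],0.07); print(robot.observe()["ft_force"],robot.observe()["gripper_width"])
look("wrist",[("ball",.056),("chip",.02)])
```

```text
blue px [275.7 352.2] rect centre mm 510.1 209.6 size 4.8 45.4 ang 5.0 centroid [510.2 209.1]
tcp [0.4909 0.2109 0.1564] move [-0.74   0.491  0.133] [ 0.0023 -0.0032  0.0056]
[ 0.55017958  2.81103069 -5.69279716] 0.517708107700049
wrist chip 0.67 323 376 [0.6998 0.2853 0.02  ]
```

View pics/w3.png

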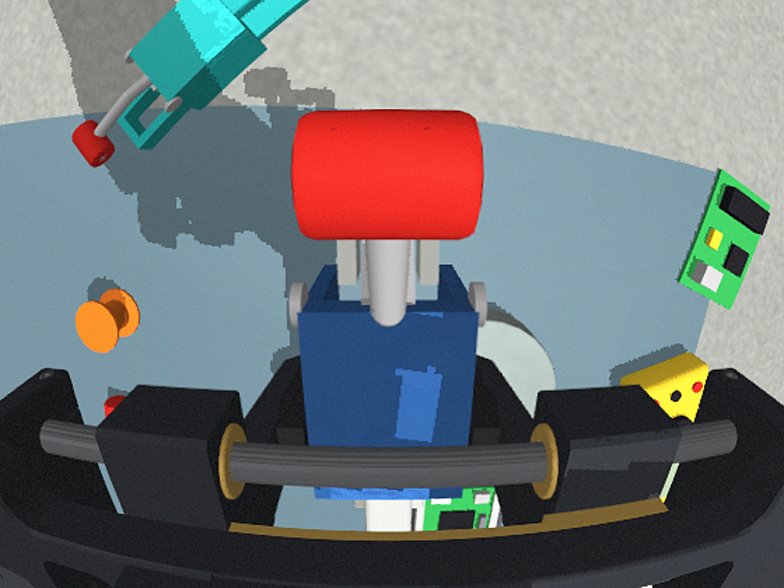

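Run:
```python
from h import *
c=viewer.camera("wrist");s=robot.observe();z=.052+s["tcp_pos"][2]-.0132
a=at(c,300/1.4,311/1.4,z,True);b=at(c,477/1.4,310/1.4,z,True)
m=(a+b)/2-s["tcp_pos"];Q=R.from_quat(s["eef_rot"]).inv()
print(np.linalg.norm(a-b),Q.apply(m)*1000,np.degrees(np.arctan2(*(a-b)[:2])))
print(s["tcp_pos"],s["eef_rot"])
yaw=.07;o=np.array([.5645,.2775]);t=o+.0084*np.array([np.cos(yaw),np.sin(yaw)])
print(t);go([*t,.13],yaw)
```

```text
0.04459447846535103 [ 39.98885947   0.53538241 -38.40534779] 174.96552617240724
[0.49174377 0.20612787 0.15648876] [-0.0415312   0.99912188  0.00230575 -0.00503047]
[0.57287943 0.27808752]
tcp [0.4917 0.2061 0.1565] move [-0.726  0.54   0.216] [ 0.0016 -0.0031  0.0042]
```

>>> {"name": "arm_command", "arguments": {
  "rows": [
    [-0.2,0.15,0,0.0016,-0.0031,0.0042],
    [-0.4,0.3,0.05,0.0016,-0.0031,0.0042],
    [-0.6,0.45,0.1,0.0016,-0.0031,0.0042],
    [-0.726,0.54,0.2,0.0016,-0.0031,0.0042],
    [-0.726,0.54,0.216,0.0016,-0.0031,0.0042]
  ]
}}

```text
time: 15.02
tcp_pos: [0.5753, 0.2792, 0.1283]
eef_rot: [-0.035, 0.999, 0.0, 0.001]
ft_force: [-0.6, -0.0, -5.9]
gripper_width: 0.514
```

Run:
```python
from h import *
c=look("wrist",[("chip",.02),("ball",.056)]); 
go([.5727,.2781,.10],.07);print(robot.observe()["ft_force"])
# predicted vs seen camera barrel / red grip centre in top & side
s=robot.observe();yaw=.07;dz=s["tcp_pos"][2]-.0132
o=s["tcp_pos"][:2]-.0083*np.array([np.cos(yaw),np.sin(yaw)]);print("origin",o)
for n in("top","side"):
    d=viewer.camera(n)
    for k,x,z in(("red",-66,.0907),("blue",-1,.052)):
        p=[*(o+x/1e3*np.array([np.cos(yaw),np.sin(yaw)])),z+dz];u=np.array(proj(d,p))
        bl=blobs(d,k,20)
        if bl: print(n,k,"pred",u.round(1),"seen",min((b[1].round(1).tolist() for b in bl),key=lambda q:np.hypot(*(q-u))))
    save(d,f"h_{n}.png",4,(120,150,300,290) if n=="top" else (140,200,320,340))
```

```text
wrist chip 0.28 20 155 [0.5362 0.0217 0.02  ]
tcp [0.5728 0.2757 0.1294] move [-0.001  0.02   0.245] [-0.0007 -0.0006 -0.0007]
[-1.0511273  -0.47499073 -5.54018976]
origin [0.56451474 0.27516215]
top red pred [158.8 239.2] seen [158.7, 239.9]
top blue pred [162.5 215. ] seen [163.7, 223.6]
side red pred [266.5 268.2] seen [267.0, 268.3]
side blue pred [239.7 269.2] seen [230.6, 265.1]
```

View pics/h_side.png

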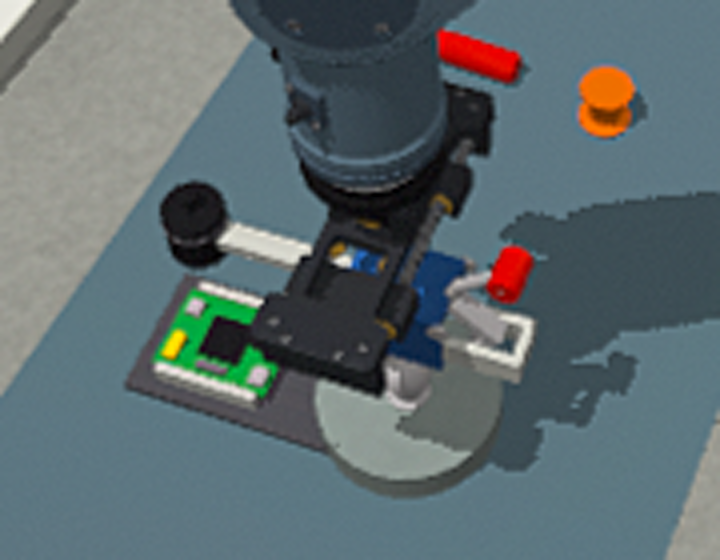

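Predicted and seen grip positions agree within a pixel. Lowering in steps while watching the force.

>>> {"name": "arm_command", "arguments": {
  "rows": [
    [0,0.02,0.07,0,0,0],
    [0,0.02,0.14,0,0,0],
    [0,0.02,0.21,0,0,0],
    [0,0.02,0.28,0,0,0],
    [0,0.02,0.28,0,0,0]
  ]
}}

```text
time: 15.68
tcp_pos: [0.5711, 0.2779, 0.0942]
eef_rot: [-0.034, 0.999, -0.001, -0.002]
ft_force: [-0.6, -0.3, -5.6]
gripper_width: 0.521
```

Run:
```python
from h import *
go([.5727,.2781,.08],.07);print(robot.observe()["ft_force"])
```

```text
tcp [0.5711 0.2779 0.0942] move [-0.014  0.001  0.118] [-0.0008 -0.0013 -0.0006]
[-0.58002936 -0.25397248 -5.61490829]
```

>>> {"name": "arm_command", "arguments": {
  "rows": [
    [-0.014,0.001,0.0,-0.0008,-0.0013,-0.0006],
    [-0.014,0.001,0.03,-0.0008,-0.0013,-0.0006],
    [-0.014,0.001,0.06,-0.0008,-0.0013,-0.0006],
    [-0.014,0.001,0.09,-0.0008,-0.0013,-0.0006],
    [-0.014,0.001,0.12,-0.0008,-0.0013,-0.0006]
  ]
}}

```text
time: 16.1
tcp_pos: [0.5728, 0.2781, 0.0796]
eef_rot: [-0.035, 0.999, 0.0, 0.0]
ft_force: [-0.4, -0.1, -5.1]
gripper_width: 0.519
```

Run:
```python
from h import *
go([.5727,.2781,.07],.07);print(robot.observe()["ft_force"],robot.observe()["moment"])
```

```text
tcp [0.5728 0.2781 0.0796] move [ 0.001 -0.     0.08 ] [0.     0.0001 0.    ]
[-0.38237562 -0.06026079 -5.12566176] [ 0.03774355  0.00061958 -0.02715262]
```

>>> {"name": "arm_command", "arguments": {
  "rows": [
    [0,0,0.02,0,0,0],
    [0,0,0.04,0,0,0],
    [0,0,0.06,0,0,0],
    [0,0,0.08,0,0,0],
    [0,0,0.1,0,0,0]
  ]
}}

```text
time: 16.52
tcp_pos: [0.5729, 0.2782, 0.0674]
eef_rot: [-0.035, 0.999, 0.0, 0.0]
ft_force: [0.2, -0.6, -5.2]
gripper_width: 0.518
```

Run:
```python
from h import *
go([.5727,.2781,.05],.07);print(robot.observe()["ft_force"],robot.observe()["moment"])
```

```text
tcp [0.5729 0.2782 0.0674] move [ 0.002 -0.001  0.145] [0.     0.0001 0.    ]
[ 0.19473092 -0.61948466 -5.21734294] [0.04197253 0.04303749 0.00047455]
```

>>> {"name": "arm_command", "arguments": {
  "rows": [
    [0,0,0.035,0,0,0],
    [0,0,0.07,0,0,0],
    [0,0,0.105,0,0,0],
    [0,0,0.14,0,0,0],
    [0,0,0.17,0,0,0]
  ]
}}

```text
time: 16.93
tcp_pos: [0.5727, 0.2781, 0.0464]
eef_rot: [-0.035, 0.999, -0.0, 0.0]
ft_force: [-1.2, -0.4, -5.4]
gripper_width: 0.517
```

Run:
```python
from h import *
go([.5727,.2781,.0432],.07);print(robot.observe()["ft_force"],robot.observe()["moment"])
```

```text
tcp [0.5727 0.2781 0.0464] move [ 0.    -0.     0.027] [-0.      0.      0.0001]
[-1.23755909 -0.35065037 -5.3898038 ] [-0.01838172 -0.03942289  0.00471697]
```

>>> {"name": "arm_command", "arguments": {
  "rows": [
    [0,0,0.008,0,0,0],
    [0,0,0.016,0,0,0],
    [0,0,0.024,0,0,0],
    [0,0,0.032,0,0,0],
    [0,0,0.036,0,0,0]
  ]
}}

```text
time: 17.35
tcp_pos: [0.5728, 0.2782, 0.0432]
eef_rot: [-0.035, 0.999, 0.0, -0.0]
ft_force: [-4.8, -2.5, 8.7]
gripper_width: 0.522
```

Run:
```python
from h import *
go([.5727,.2781,.0432],.07);print(robot.observe()["ft_force"],robot.observe()["moment"])
d=viewer.camera("side"); save(d,"seat_side.png",6,(165,235,285,325))
t=viewer.camera("top")
yaw=.07;u=np.array([np.cos(yaw),np.sin(yaw)]);o=robot.observe()["tcp_pos"][:2]-.0083*u
L=o+.13*u; print("lens xy",L)
for n,c in(("top",t),("side",d)):
    p=np.array(proj(c,[*L,.104])); g=cv2.cvtColor(c["frame"],cv2.COLOR_RGB2GRAY)
    print(n,"barrel top pred px",p.round(1),"lens px",np.round(proj(c,[*L,.052]),1),"chip px at L",np.round(proj(c,[*L,.018]),1))
    print(n,[ (o["confidence"],np.round([o["centre"][1]*560,o["centre"][0]*420],1)) for o in landmark_of(n,"lens")[:2]])
f=t["frame"];cv2.imwrite("pics/seat.png",np.vstack([cv2.resize(f[155:225,130:250,::-1],None,fx=4,fy=4,interpolation=2),cv2.resize(d["frame"][245:325,165:285,::-1],None,fx=4,fy=4,interpolation=2)])[:600])
```

```text
tcp [0.5728 0.2782 0.0432] move [ 0.001 -0.    -0.   ] [ 0. -0.  0.]
[-4.84960605 -2.48523139  8.7027117 ] [-0.42346207  0.92503497 -0.03402611]
lens xy [0.69420606 0.28664509]
top barrel top pred px [166.6 171.4] lens px [171.5 176.6] chip px at L [174.4 179.8]
top [(0.95, array([209.5, 337.7])), (0.91, array([171.9, 177.4]))]
side barrel top pred px [191.4 268.9] lens px [194.5 279.5] chip px at L [196.3 286. ]
side [(0.96, array([366.6, 306.1])), (0.6, array([193.1, 276.7]))]
```

View pics/seat.png

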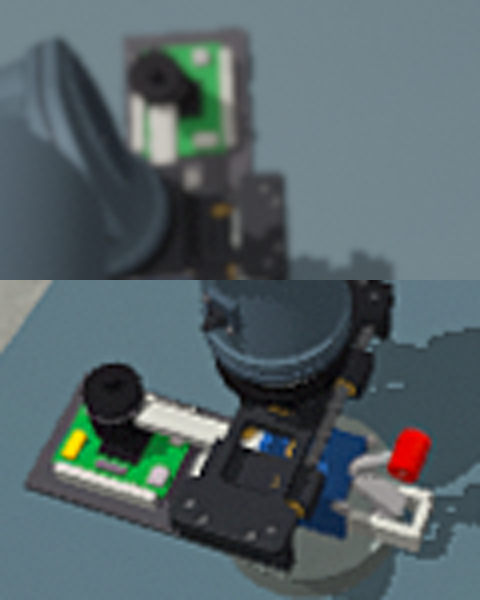

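Seated, with contact at TCP z = 0.0432. The lens looks about 2–3 mm to +y of the chip, and the side force agrees, so I'll raise it 1 mm, nudge by -1 mm in y and -0.01 rad in yaw, and reseat.

>>> {"name": "arm_command", "arguments": {
  "rows": [
    [0,0,-0.015,0,0,0],
    [0,0,-0.02,0,0,0],
    [0,-0.004,-0.02,0,0,0.0016],
    [0,-0.009,-0.02,0,0,0.0032],
    [0,-0.009,-0.02,0,0,0.0032]
  ]
}}

```text
time: 17.97
tcp_pos: [0.5728, 0.2768, 0.0453]
eef_rot: [-0.03, 1.0, -0.0, -0.0]
ft_force: [-0.5, -0.7, -5.8]
gripper_width: 0.518
```

Run:
```python
from h import *
s=robot.observe();go([.5727,.2772,.0432],.06);print(s["ft_force"],s["moment"])
```

```text
tcp [0.5728 0.2768 0.0453] move [0.    0.004 0.017] [-0.0001 -0.0001 -0.0002]
[-0.46155585 -0.68525971 -5.82630416] [ 0.00495237 -0.04625554  0.01613767]
```

>>> {"name": "arm_command", "arguments": {
  "rows": [
    [0,0,0.004,0,0,0],
    [0,0,0.008,0,0,0],
    [0,0,0.012,0,0,0],
    [0,0,0.015,0,0,0],
    [0,0,0.016,0,0,0]
  ]
}}

```text
time: 18.38
tcp_pos: [0.5727, 0.2768, 0.0433]
eef_rot: [-0.03, 1.0, -0.0, -0.0]
ft_force: [-0.9, -0.2, -5.3]
gripper_width: 0.524
```

Run:
```python
from h import *
s=robot.observe();go([.5727,.2772,.0432],.06);print(s["ft_force"],s["moment"])
yaw=.06;u=np.array([np.cos(yaw),np.sin(yaw)]);print("lens",s["tcp_pos"][:2]+.1217*u)
```

```text
tcp [0.5727 0.2768 0.0433] move [-0.     0.003  0.001] [-0.0001 -0.0001 -0.0001]
[-0.93960131 -0.1872474  -5.26592571] [-0.01430007  0.10406042  0.02033713]
lens [0.69419479 0.28409091]
```

>>> {"name": "arm_command", "arguments": {
  "rows": [
    [0,0,0.004,0,0,0],
    [0,0,0.006,0,0,0],
    [0,0,0.006,0,0,0],
    [0,0,0.006,0,0,0],
    [0,0,0.006,0,0,0]
  ]
}}

```text
time: 18.8
tcp_pos: [0.5728, 0.2768, 0.0432]
eef_rot: [-0.03, 1.0, -0.0, -0.0]
ft_force: [-4.2, -1.3, 5.8]
gripper_width: 0.521
```

>>> {"name": "arm_command", "arguments": {
  "rows": [
    [0,0,0,0,0,0],
    [0,0,0,0,0,0],
    [0,0,0,0,0,0],
    [0,0,0,0,0,0],
    [0,0,0,0,0,0]
  ],
  "fingers": 0.8
}}

```text
time: 19.22
tcp_pos: [0.573, 0.2769, 0.0432]
eef_rot: [-0.03, 1.0, 0.0, 0.0]
ft_force: [-0.7, -0.5, 0.3]
gripper_width: 0.803
```

>>> {"name": "arm_command", "arguments": {
  "rows": [
    [0,0,-0.1,0,0,0],
    [0,0,-0.3,0,0,0],
    [0,0,-0.6,0,0,0],
    [0,0,-0.9,0,0,0],
    [0,0,-1,0,0,0]
  ]
}}

```text
time: 19.63
tcp_pos: [0.5758, 0.278, 0.1695]
eef_rot: [-0.03, 1.0, 0.002, 0.004]
ft_force: [1.2, 0.2, 0.5]
gripper_width: 0.796
```

Run:
```python
from h import *
s=robot.observe();yaw=.06;u=np.array([np.cos(yaw),np.sin(yaw)]);o=np.array([.5644,.2763])
go([*(o-.066*u),.16],yaw)
for n in("wrist","side"):
    c=viewer.camera(n);p=np.array(proj(c,[*(o-.066*u),.1207],n=="wrist"));print(n,"pred grip",p,[(b[0],b[1].round(1)) for b in blobs(c,"red",25)])
```

```text
tcp [0.5758 0.278  0.1695] move [ 0.646 -0.009  0.074] [ 0.0011  0.0024 -0.0003]
wrist pred grip [274.88743312 112.48068146] [(np.int32(413), array([23.3, 30.1])), (np.int32(1443), array([274.6, 111.3])), (np.int32(59), array([463.9, 186.3])), (np.int32(67), array([426.8, 198.9])), (np.int32(1038), array([ 41.3, 238.9]))]
side pred grip [266.28014687 288.19669727] [(np.int32(99), array([261.4, 213.3])), (np.int32(57), array([332.2, 236.2])), (np.int32(95), array([266.8, 288.1]))]
```

>>> {"name": "arm_command", "arguments": {
  "rows": [
    [0.3,-0.009,0,0.001,0.0024,0],
    [0.646,-0.009,0,0.001,0.0024,0],
    [0.646,-0.009,0.1,0.001,0.0024,0],
    [0.646,-0.009,0.1,0.001,0.0024,0],
    [0.646,-0.009,0.1,0.001,0.0024,0]
  ],
  "fingers": 0.6
}}

```text
time: 20.15
tcp_pos: [0.4975, 0.2719, 0.1538]
eef_rot: [-0.03, 1.0, -0.001, -0.001]
ft_force: [1.2, 1.1, -0.1]
gripper_width: 0.602
```

Run:
```python
from h import *
u=np.array([np.cos(.06),np.sin(.06)]);o=np.array([.5644,.2763])
go([*(o-.066*u),.102],.06)
```

```text
tcp [0.4975 0.2719 0.1538] move [-0.01   0.003  0.432] [-0.0003 -0.0009 -0.0001]
```

>>> {"name": "arm_command", "arguments": {
  "rows": [
    [-0.01,0.003,0.12,0,-0.0009,0],
    [-0.01,0.003,0.24,0,-0.0009,0],
    [-0.01,0.003,0.36,0,-0.0009,0],
    [-0.01,0.003,0.432,0,-0.0009,0],
    [-0.01,0.003,0.432,0,-0.0009,0]
  ]
}}

```text
time: 20.57
tcp_pos: [0.4985, 0.2716, 0.1002]
eef_rot: [-0.029, 1.0, -0.001, -0.001]
ft_force: [-0.8, 0.0, -0.0]
gripper_width: 0.598
```

>>> {"name": "arm_command", "arguments": {
  "rows": [
    [0,0,0,0,0,0],
    [0,0,0,0,0,0],
    [0,0,0,0,0,0],
    [0,0,0,0,0,0],
    [0,0,0,0,0,0]
  ],
  "fingers": 0.2
}}

```text
time: 20.98
tcp_pos: [0.499, 0.2721, 0.1009]
eef_rot: [-0.03, 1.0, -0.001, -0.0]
ft_force: [0.3, 0.2, 0.7]
gripper_width: 0.288
```

Run:
```python
from h import *
u=np.array([np.cos(.06),np.sin(.06)]);o=np.array([.5644,.2763])
go([*(o-.066*u),.102],.06);print(robot.observe()["ft_force"])
```

```text
tcp [0.499  0.2721 0.1009] move [ 0.004  0.002 -0.009] [-0.0006 -0.0002 -0.0003]
[0.28620237 0.20086066 0.67253576]
```

>>> {"name": "arm_command", "arguments": {
  "rows": [
    [0.036,0,0.03,0,0,0],
    [0.068,0,0.064,0,0,0],
    [0.098,0,0.1,0,0,0],
    [0.1225,0,0.139,0,0,0],
    [0.1225,0,0.139,0,0,0]
  ]
}}

```text
time: 21.4
tcp_pos: [0.4841, 0.2711, 0.0833]
eef_rot: [-0.03, 1.0, -0.001, -0.0]
ft_force: [3.6, 1.4, -4.2]
gripper_width: 0.289
```

>>> {"name": "arm_command", "arguments": {
  "rows": [
    [0.031,0,0.063,0,0,0],
    [0.045,0,0.108,0,0,0],
    [0.056,0,0.153,0,0,0],
    [0.062,0,0.2,0,0,0],
    [0.062,0,0.21,0,0,0]
  ]
}}

```text
time: 21.82
tcp_pos: [0.4774, 0.2711, 0.0589]
eef_rot: [-0.03, 1.0, -0.001, 0.0]
ft_force: [-3.5, -2.4, 26.0]
gripper_width: 0.289
```

Run:
```python
from h import *
u=np.array([np.cos(.06),np.sin(.06)]);o=np.array([.5644,.2763])
go([*(o-.088*u),.061],.06);print(robot.observe()["ft_force"])
```

```text
tcp [0.4774 0.2711 0.0589] move [ 0.007  0.    -0.018] [-0.0004  0.0003 -0.0003]
[-3.4669456  -2.43662874 26.03394082]
```

The handle is on its stop (26 N reaction). Releasing and backing off upward.

>>> {"name": "arm_command", "arguments": {
  "rows": [
    [0,0,0,0,0,0],
    [0,0,0,0,0,0],
    [0,0,0,0,0,0],
    [0,0,0,0,0,0],
    [0,0,0,0,0,0]
  ],
  "fingers": 0.7
}}

```text
time: 22.23
tcp_pos: [0.4767, 0.2709, 0.0584]
eef_rot: [-0.03, 1.0, -0.001, -0.0]
ft_force: [-0.3, -0.3, 0.3]
gripper_width: 0.646
```

>>> {"name": "arm_command", "arguments": {
  "rows": [
    [0,0,-0.2,0,0,0],
    [0,0,-0.5,0,0,0],
    [0,0,-0.8,0,0,0],
    [0,0,-1,0,0,0],
    [0,0,-1,0,0,0]
  ]
}}

```text
time: 22.65
tcp_pos: [0.4793, 0.2726, 0.1832]
eef_rot: [-0.029, 1.0, 0.001, 0.003]
ft_force: [0.8, 0.6, -0.6]
gripper_width: 0.699
```

Run:
```python
from h import *
u=np.array([np.cos(.06),np.sin(.06)]);o=np.array([.5644,.2763]);print(robot.observe()["ft_force"],robot.observe()["tcp_pos"])
for n in("wrist","side"):
    c=viewer.camera(n)
    for th in(0,.1,.2):
        ph=np.radians(175.9)-th;x=-.032+.0561*np.cos(ph);z=.076+.0561*np.sin(ph)
        print(n,th,np.round(proj(c,[*(o+x*u),z],n=="wrist"),1))
    print([(int(b[0]),b[1].round(1)) for b in blobs(c,"red",25)])
    save(c,f"end_{n}.png",1.4)
    if n=="wrist": rect(c,"red",(276,200),.085); rect(c,"blue",(276,240),.082)
    else: save(c,"end_sidec.png",5,(160,235,300,335))
```

```text
[ 0.81241762  0.57912756 -0.63019598] [0.47932973 0.27262287 0.18324708]
wrist 0 [274.8 207.4]
wrist 0.1 [274.8 210.3]
wrist 0.2 [274.8 214. ]
[(409, array([ 32.1, 121.5])), (759, array([274.5, 207.4])), (44, array([442.6, 267.9])), (161, array([ 59.7, 282.1])), (36, array([406.8, 280.6]))]
red px [274.5 207.4] rect centre mm 475.3 270.7 size 18.8 25.8 ang 3.3 centroid [475.1 270.7]
blue px [275.  289.9] rect centre mm 546.8 275.0 size 73.6 45.7 ang 3.3 centroid [552.1 275.4]
side 0 [274.9 299.1]
side 0.1 [274.6 298. ]
side 0.2 [274.2 296.7]
[(89, array([250.9, 211. ])), (58, array([332.3, 236.2])), (31, array([273.8, 302.5]))]
```

View pics/end_sidec.png

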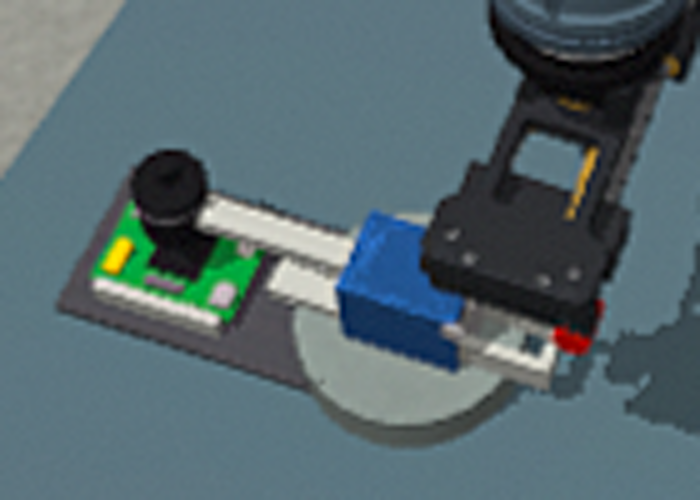

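The wrist picture puts the grip at row 207.4, against 207.4 predicted for handle = 0. The box measures square at 3.3° yaw, and the barrel stands over the chip. The gripper is clear, so I'm handing in.

Run:
```python
from h import *
print(robot.sign_off())
```

```text
the job is handed in; nothing more can be done
None
```

I raised the handle to its stop, lowered the blue camera arm onto the ball and set it down on the deck. Then I pinched the handle, swung it down to its stop, let go and backed off. The job was handed in about 23 s into the 70 s limit, with the gripper clear of everything.

- **Seating:** it touched the deck at TCP z = 0.0432, exactly 30 mm above the bench grasp height. It went over the ball without side force, apart from one 1 mm, 0.01 rad correction made just after first contact.
- **Lock:** the handle reached a hard stop with 26 N pressing down. In the last wrist picture the grip sits exactly where the fully down handle should be. The side camera could not confirm this because the gripper hid part of the grip.
- **Camera over chip:** the lens works out at about (0.694, 0.284), against about (0.695, 0.284) for the chip. My measurements of the stand's direction ranged mostly from 0.05 to 0.08 rad, and the arm sits at about 0.06, so the lens could be 2–3 mm off.
- **Other things:** I moved nothing else knowingly. I did not check each item separately at the end.

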